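Stop the sieve shaker and hold its sprung clamp mast at the ring mark

TASK

Get the little sieve shaker ready for a third sieve: press its wing knob down, turn it anticlockwise back to the OFF dot and let it spring up again; only then take the T-handle on top of the mast and pull the sprung rod up until the dark ring on it has just come out level with the collar, without running it up against its end stop. Finish holding the handle there, gripper closed on it (do not let go: the spring would pull it down), with the sieve stack still standing on its plate and the glassware and tools around the shaker left where they are.

Things in the scene. Friction and masses are not known exactly. Their poses are not given: they have to be found in the camera images.
- shaker: Fixed table-top sieve shaker, white housing 190 x 360 mm, deck 70 mm up. Origin under its centre at table height, z up; along its own y (x = 0) stand the knob (y -115 mm), the sieve stack (+45 mm) and the clamp mast (+135 mm). The mast: an upright 28 mm tube with a dark 36 mm collar; a 16 mm rod telescopes in it, sprung downwards, with a flat clamp arm over the stack and the T-handle on top.
- knob_grip (a point): Centre of the black wing of the knob, on its upright axis, 102 mm above the table while the knob is up. The wing is 46 mm long and 12 mm thick and reaches from 82 to 114 mm above the table, standing on a round skirt 48 mm across. The x axis points along the wing to the end with the light pointer line, z is up.
- knob_press (a joint): How far the knob is pressed down, m: 0 up, 0.007 bottomed. Its spring pushes it up with about 3 N at the top and 6.5 N at the bottom.
- knob_turn (a joint): Angle of the knob, rad, growing clockwise seen from above: 0 = OFF (pointer along the shaker's own +x, to the round dot on the dial plate; end stop there), 0.5 to 1.5 = running. Between OFF and the running range stands a gate that the knob passes only while it is pressed down, at least 5 mm. It turns with light friction (0.04 N m) and stays where it is left.
- dial_off (a point): The black OFF dot, 7 mm wide, on the dial plate, 43 mm from the knob's axis.
- pull_handle: Black T-handle on top of the mast: round bar 18 mm thick and 90 mm long on a 14 mm stem. Origin at the middle of the bar, on the mast's axis, 250 mm above the table while the rod is home; its x axis runs along the bar (parallel to the shaker's own x), z up. 40 mm are free between the bar's axis and the clamp hub below it. It moves straight up and down with the rod and does not turn.
- mast_rod (a joint): How far the rod is pulled out, m: about 0 home (clamp pad on the stack's cover), 0.060 with the lower edge of the ring level with the collar, 0.085 end stop. Lifting it takes about 10 N at home and 16 N at the ring; let go, it goes back down.
- rod_ring (a point): Lower edge of the dark ring round the rod (ring 4 mm high), on the rod's axis; it moves with the rod. At home it is hidden 60 mm below the collar's rim.
- collar_rim (a point): Centre of the upper rim of the dark collar on the mast's tube, 184 mm above the table. Fixed.
- stack_center (a point): Centre of the clamped stack of pan, two steel sieves and cover, 105 mm across the beads and 96 mm high (this point 48 mm above its underside), standing loose on the shaker's plate, 88 mm above the table.
- spare_sieve_center (a point): Centre of the empty steel sieve, 106 mm across and 40 mm high, on the table beside the shaker. Leave.
- brush_center (a point): Middle of a sieve brush lying on the table, 160 mm long. Leave.
- petri_center (a point): Centre of a covered glass dish, 93 mm across, 18 mm high. Leave.
- beaker_center (a point): Glass beaker, 78 mm across its lip, 105 mm high; point 50 mm up on its axis. Leave.
- bottle_center (a point): Amber bottle with white cap, 72 mm across, 150 mm high; point 75 mm up on its axis. Leave.
- flask_center (a point): Stoppered glass flask, 72 mm across, 186 mm high with a thin neck; point 90 mm up on its axis. Leave.
Things that resemble listed ones, but are neither listed nor needed, are in the scene too. Leave any blue or green look-alike of the part that bears stack_center alone.

How it is judged:
On the way, in this order (a step that is already met when the one before it is completed fails the run):
1. the knob is pressed down while still in its running range (value of joint knob_press above 0.003 m and value of joint knob_turn above 0.4 rad), for 0.05 s.
2. the knob stands at OFF and has sprung up (value of joint knob_turn below 0.15 rad and value of joint knob_press below 0.0015 m), for 0.1 s.
3. the rod is held by the T-handle with its ring at the collar (value of joint mast_rod between 0.054 and 0.067 m and contact force between the fingers and pull_handle above 4 N), for 0.3 s.
At the end, for the whole second after the job is handed in: The fingers hold the T-handle with the rod pulled out 54 to 67 mm (ring's lower edge 6 mm below to 7 mm above the collar's rim) and still (under 10 mm/s); the knob is at OFF within 0.15 rad and up within 1.5 mm; the stack stands within 20 mm of where it was (all of step 2 and all of step 3 and velocity of joint mast_rod between -0.01 and 0.01 m/s and z of stack_center in the frame of shaker above 0.13 m and distance of stack_center from where it was at the start of the episode below 0.02 m); the arm keeps its last pose, push and grip.
It fails at once if the knob is forced through its gate without being pressed (value of joint knob_turn between 0.22 and 0.4 rad and value of joint knob_press below 0.0028 m).
It fails at once if the clamp is lifted before the knob is at OFF (value of joint mast_rod above 0.008 m and value of joint knob_turn above 0.2 rad).
It fails at once if the rod is run up against its end stop (value of joint mast_rod above 0.082 m).
It fails at once if the sieve stack is shifted or tipped (distance of stack_center from where it was at the start of the episode above 0.02 m or angle between stack_center's own z axis and vertical above 0.3 rad).
It fails at once if a bystander is pushed away or knocked over (distance of any of spare_sieve_center, brush_center, petri_center, beaker_center, bottle_center, flask_center from where it was at the start of the episode above 0.03 m).
It also fails if it takes over 48 s, if anything falls off the work surface, if the arm or the gripper's body presses on something with over 40 N, if the wrist force passes 120 N, or if a joint passes its speed limit or range.

ROBOT

A 6-joint arm with a two-finger parallel gripper is mounted at the origin on the work surface. World frame = base frame: x ahead of the robot, y to its left, z up, the work surface at z = 0. Lengths are in m, angles in rad, forces in N, time in s.
With the tool pointing down it reaches from about 0.15 to 0.775 m from the base axis. Payload 6.1 kg.
Tool frame: the origin (TCP) lies on the front face of the gripper's body, between the roots of the fingers; the fingertips stand 73 mm ahead of it and the grasp point (between the pads) lies 54 mm ahead of it; z points along the fingers, y is the line along which they close (so a half turn about z gives the same grasp; the last joint's range is limited). The gripper opens to 85 mm and grips with 20 to 120 N. Pads are 22 mm wide; open, the fingers measure 114 mm over their backs; the gripper's body (76 mm by 85 mm) begins 54 mm behind the grasp point. The pads swing forward as they close: fully open they stand 13 mm farther back than shut.
Start: joints at [1.118, 0.126, -0.04, 1.405, 0, 1.571], TCP at [0.23, 0.472, 0.304] pointing down, gripper open.
Joint ranges: [-2.72, 2.72], [-0.95, 1.95], [-1.27, 1.35], [-1.78, 2.02], [-1.46, 1.47], [-3.14, 3.14]. Speed limits (rad/s): [2.39, 2.39, 3.01, 3.14, 3.14, 3.14].

INTERFACE

Orientations are given as a unit quaternion [x, y, z, w].
In Python, from bench import status, capture, camera_model, arm, outline_of, mark_of gives the robot as it stands.
- The arm moves only by the tool play_rows, never from a script. Its argument "series" is a list of rows, each an object of numbers: "x", "y", "z": the shift along the tool's x, y, z in m; "ax", "ay", "az": the turn, a rotation vector about the tool's x, y, z in degrees; "grip": the finger opening in m, from 0 to 0.0854. A call has 1 to 20 rows; each row shifts and turns the commanded pose from where the row before left it, along the tool's axes as they then stand; what a row does not reach is not made up. A row lasts 1/8 s, in which the tool goes at most 62.5 mm and 10.7 degrees, less where a joint would pass 70% of its speed; a pose out of reach is approached as far as the arm can. A call with a gripper value outside its range is refused whole. The fingers move at their own pace and stop on an object; the grip force is fixed at half the most. Time passes only in rows, so rows that do not move let the fingers close. It gives the time, the measured TCP pose, the force, the opening and the grip force at its end, in the units of the state.
- status.read_state(): the state, without advancing time (a new reading comes with each control period).
- capture(name): name is "scene" or "top" or "wrist"; returns the picture (384x512x3 uint8, red, green, blue); there is no depth.
- camera_model(name): a dict with "camera_matrix" (3x3 intrinsics, pixels), "extrinsics" (4x4, takes a point from world to camera coordinates). Camera axes: x right, y up, looking along -z (the intrinsics and any distortion apply to the point x, -y, -z); pixel columns grow to the right and rows downward; lengths in m; the calibration is good to about 2 mm. A picture is of the moment at which its call begins: read the wrist's pose just before it. camera_model takes no time and is no camera call; for the wrist camera it gives the pose at the moment of the call.
- arm.finish_job(): hands the job in; it is judged then, once.
Trained networks look in the newest picture that a camera, given by its name, has taken for a name from the list of things; names that differ only in an ending like _2 or _b are one class to them, and where a whole thing is asked for, a point or a joint stands for the part that bears it (a point fixed in the world has none). Each returns a list of dicts, best first, with "score" (0 to 1); they miss things now and then, are a little off and sometimes report something else, mostly with a low value. They report only what shows in the picture. A call takes as long as a camera call. They do not tell look-alikes from the thing itself.
- outline_of(target, camera): "pixels" (384x512 bool, what is visible of it) and "bbox" ([left, top, right, bottom] in pixels, round what is visible of it).
- mark_of(target, camera): "point" ([column, row] in pixels: a listed point, or the origin of a listed thing).
The state is a dict: "time": time; "joints": joint angles; "joint_vel": joint speeds; "joint_torque": joint torques, N m; "position": TCP position; "tcp_rot": TCP orientation; "force": force on the tool from outside, world axes, zero at the start; "moment": the same for the moment, N m; "opening": finger opening in m; "gripper_force": force on a finger pad.
Only numpy, scipy, OpenCV 4.12 (cv2) and the standard library are available. Lean on these libraries where they do the work, as an engineer would, in place of code of your own. Each camera call takes 0.05 s, during which the arm holds its last target. There are 200 camera calls.

## Working session

There is one attempt and no reset: what is moved stays moved. The work goes in short steps, Python scripts to look and compute and a tool call to move; the robot and the scene stay as the last step left them, time stands still between calls to the robot, and variables do not carry over. Pictures are saved under pics/ and viewed, at most 10 in all, crops included, and the job is handed in when it is done.

Besides the shell and the picture viewer there is one more tool, called after "Emit:" by a JSON object that holds its "fn" and its "kwargs". play_rows: Moves the arm, as the interface text tells. Its arguments: {"type":"object","properties":{"series":{"type":"array"}},"required":["series"]}

```bash
ls; mkdir -p pics
cat > h.py <<'E'
import numpy as np, cv2
from bench import status, capture, camera_model, arm, outline_of, mark_of
def ray(cam,px,m=None):
    m=m or camera_model(cam); K=np.array(m["camera_matrix"]);E=np.array(m["extrinsics"])
    d=np.linalg.inv(K)@[px[0],px[1],1]; d=np.array([d[0],-d[1],-d[2]])
    R=E[:3,:3]; return -R.T@E[:3,3], R.T@d
def atz(cam,px,z,m=None):
    o,d=ray(cam,px,m); return o+d*(z-o[2])/d[2]
def proj(cam,p,m=None):
    m=m or camera_model(cam); K=np.array(m["camera_matrix"]);E=np.array(m["extrinsics"])
    q=E[:3,:3]@np.array(p)+E[:3,3]; u=K@[q[0],-q[1],-q[2]]; return u[:2]/u[2]
E
python3 - <<'E'
from h import *
np.set_printoptions(precision=3,suppress=True)
ims={}
for c in ["scene","top"]:
    ims[c]=capture(c); cv2.imwrite(f"pics/{c}0.png",ims[c][:,:,::-1])
    m=camera_model(c); print(c,[k for k in m], ray(c,[256,192])[0])
    for t,z in [("knob_grip",.102),("dial_off",.075),("pull_handle",.25),("collar_rim",.184),("stack_center",.136),("flask_center",.09),("bottle_center",.075),("beaker_center",.05),("shaker",0)]:
        for r in mark_of(t,c)[:3]: print(c,t,round(r["score"],2),np.array(r["point"]),atz(c,r["point"],z))
print(status.read_state())
E
```

```text
pics
scene ['camera_matrix', 'extrinsics'] [0.934 0.748 0.892]
scene knob_grip 0.52 [224.8 167.1] [ 0.499 -0.177  0.102]
scene dial_off 0.72 [207.7 176.3] [ 0.561 -0.193  0.075]
scene pull_handle 0.52 [248.8 172.1] [0.533 0.052 0.25 ]
scene collar_rim 0.76 [250.1 191.5] [0.535 0.061 0.184]
scene collar_rim 0.72 [209.9 177.7] [ 0.608 -0.058  0.184]
scene stack_center 0.96 [264.9 160.6] [ 0.382 -0.097  0.136]
scene stack_center 0.95 [179.5 216.5] [0.739 0.002 0.136]
scene stack_center 0.87 [236.9 187. ] [ 0.533 -0.026  0.136]
scene flask_center 0.66 [161.  140.8] [ 0.629 -0.474  0.09 ]
scene bottle_center 0.56 [208.2 133.8] [ 0.438 -0.443  0.075]
scene beaker_center 0.97 [353.8 321.8] [0.488 0.482 0.05 ]
scene beaker_center 0.56 [210.1 171.2] [ 0.529 -0.244  0.05 ]
scene shaker 0.62 [237.1 211.2] [ 0.523 -0.052  0.   ]
top ['camera_matrix', 'extrinsics'] [0.389 0.02  1.262]
top knob_grip 0.71 [308.6 207. ] [ 0.502 -0.186  0.102]
top dial_off 0.78 [310.9 193.9] [ 0.547 -0.198  0.075]
top pull_handle 0.55 [224.7 187.5] [0.537 0.068 0.25 ]
top pull_handle 0.26 [388.2 227.7] [ 0.435 -0.375
[... 288 characters left out ...]
  0.136]
top flask_center 0.61 [396.5 166.8] [ 0.636 -0.47   0.09 ]
top bottle_center 0.87 [388.8 227.9] [ 0.442 -0.445  0.075]
top beaker_center 0.76 [100.5 210.8] [0.485 0.473 0.05 ]
top shaker 0.96 [267.9 201.4] [ 0.529 -0.066  0.   ]
{'time': 1.0, 'joints': array([ 1.118,  0.126, -0.04 ,  1.405,  0.   ,  1.571]), 'joint_vel': array([ 0.   ,  0.001, -0.001, -0.003,  0.001, -0.001]), 'joint_torque': array([ -0.   , -43.571,  35.31 ,   0.001,   0.   ,  -0.   ]), 'position': array([0.23 , 0.472, 0.304]), 'tcp_rot': array([ 0.224,  0.974, -0.   , -0.   ]), 'force': array([ 0.494,  0.398, -0.882]), 'moment': array([-0.014, -0.04 , -0.037]), 'gripper_force': 0.0, 'opening': 0.08558474269681403}
```

Run:
```python
import cv2,numpy as np
a=cv2.imread("pics/scene0.png");b=cv2.imread("pics/top0.png")
x=cv2.resize(a[110:260,130:330],None,fx=4,fy=4,interpolation=cv2.INTER_CUBIC)
cv2.imwrite("pics/s1.png",x)
y=cv2.resize(b[110:260,200:400],None,fx=4,fy=4,interpolation=cv2.INTER_CUBIC)
cv2.imwrite("pics/t1.png",y)
```

```text
(no output)
```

View pics/s1.png

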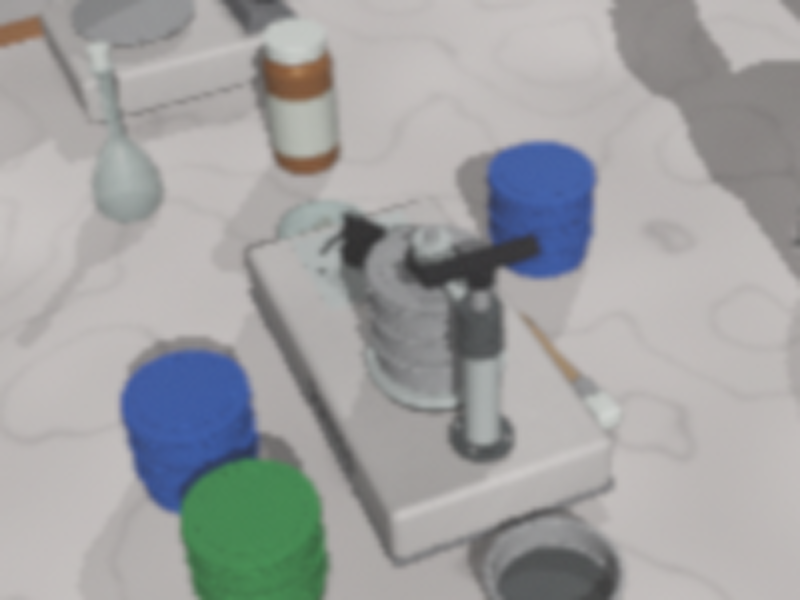

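View pics/t1.png

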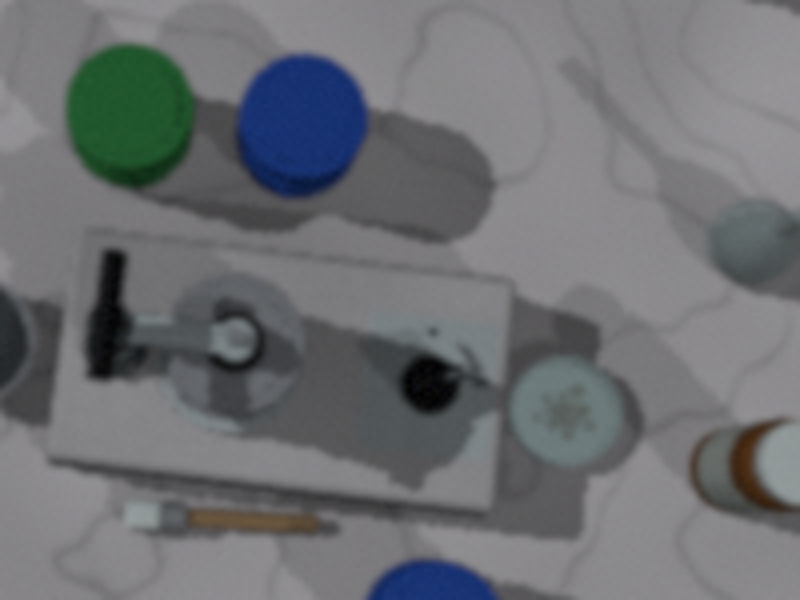

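View pics/top0.png

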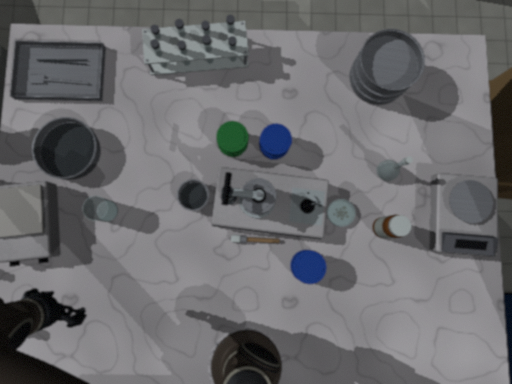

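The shaker is at the centre. In the top picture the knob wing is at (308,207) with the pointer to the right, so it is running. The T-handle is at (227,188). The only look-alikes are blue/green stacks at top (275,141), (233,137) and (309,267). The black handle and black wing sit on the white housing with the steel stack, so they are the right ones. I'm moving above the knob for a close look.

Emit:
{"fn": "play_rows", "kwargs": {"series": [{"z": -0.02,"az": 10.2},{"z": -0.02,"az": 10.2},{"z": -0.02,"az": 10.2},{"z": -0.02,"az": 10.2},{"az": 10.2},{"x": -0.05,"y": 0.008},{"x": -0.05,"y": 0.008},{"x": -0.05,"y": 0.008},{"x": -0.05,"y": 0.008},{"x": -0.05,"y": 0.008},{"x": -0.05,"y": 0.008},{"x": -0.05,"y": 0.008},{"x": -0.05,"y": 0.008},{"x": -0.05,"y": 0.008},{"x": -0.05,"y": 0.008},{"x": -0.05,"y": 0.008},{"x": -0.05,"y": 0.008},{"x": -0.05,"y": 0.008},{"x": -0.05,"y": 0.008}]}}

```text
$.series[0]: bad value
```

```bash
cat >> h.py <<'E'
from scipy.spatial.transform import Rotation as Ro
def info():
    s=status.read_state(); R=Ro.from_quat(s["tcp_rot"]).as_matrix()
    print("t",s["time"],"pos",s["position"],"yang",np.degrees(np.arctan2(R[1,1],R[0,1])),"tilt",R[:,2],"F",s["force"],"op",s["opening"],s["gripper_force"],"j",s["joints"]); return s,R
np.set_printoptions(precision=4,suppress=True)
E
python3 - <<'E'
from h import *
info()
m=camera_model("wrist"); im=capture("wrist"); print(ray("wrist",[256,192],m)[0])
for t,z in [("knob_grip",.102),("dial_off",.075),("pull_handle",.25),("collar_rim",.184),("stack_center",.136)]:
    for r in mark_of(t,"wrist")[:2]: print(t,round(r["score"],2),np.array(r["point"]),atz("wrist",r["point"],z,m))
cv2.imwrite("pics/w1.png",im[:,:,::-1])
E
```

```text
t 1.0 pos [0.2297 0.4721 0.3039] yang 64.05907855699414 tilt [-0. -0. -1.] F [ 0.4936  0.3978 -0.8818] op 0.08558474269681403 0.0 j [ 1.118   0.1258 -0.0396  1.4054  0.      1.5708]
[0.1538 0.5089 0.3736]
```

View pics/w1.png

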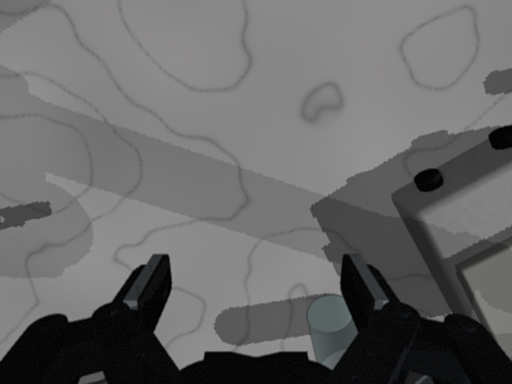

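The rows were refused, so nothing moved, and this wrist view shows only the start pose. Each row probably needs every key, so I'll give them all.

Emit:
{"fn": "play_rows", "kwargs": {"series": [{"x": 0,"y": 0,"z": -0.02,"ax": 0,"ay": 0,"az": 10.2,"grip": 0.085},{"x": 0,"y": 0,"z": -0.02,"ax": 0,"ay": 0,"az": 10.2,"grip": 0.085},{"x": 0,"y": 0,"z": -0.02,"ax": 0,"ay": 0,"az": 10.2,"grip": 0.085},{"x": 0,"y": 0,"z": -0.02,"ax": 0,"ay": 0,"az": 10.2,"grip": 0.085},{"x": 0,"y": 0,"z": 0,"ax": 0,"ay": 0,"az": 10.2,"grip": 0.085},{"x": -0.05,"y": 0.008,"z": 0,"ax": 0,"ay": 0,"az": 0,"grip": 0.085},{"x": -0.05,"y": 0.008,"z": 0,"ax": 0,"ay": 0,"az": 0,"grip": 0.085},{"x": -0.05,"y": 0.008,"z": 0,"ax": 0,"ay": 0,"az": 0,"grip": 0.085},{"x": -0.05,"y": 0.008,"z": 0,"ax": 0,"ay": 0,"az": 0,"grip": 0.085},{"x": -0.05,"y": 0.008,"z": 0,"ax": 0,"ay": 0,"az": 0,"grip": 0.085},{"x": -0.05,"y": 0.008,"z": 0,"ax": 0,"ay": 0,"az": 0,"grip": 0.085},{"x": -0.05,"y": 0.008,"z": 0,"ax": 0,"ay": 0,"az": 0,"grip": 0.085},{"x": -0.05,"y": 0.008,"z": 0,"ax": 0,"ay": 0,"az": 0,"grip": 0.085},{"x": -0.05,"y": 0.008,"z": 0,"ax": 0,"ay": 0,"az": 0,"grip": 0.085},{"x": -0.05,"y": 0.008,"z": 0,"ax": 0,"ay": 0,"az": 0,"grip": 0.085},{"x": -0.05,"y": 0.008,"z": 0,"ax": 0,"ay": 0,"az": 0,"grip": 0.085},{"x": -0.05,"y": 0.008,"z": 0,"ax": 0,"ay": 0,"az": 0,"grip": 0.085},{"x": -0.05,"y": 0.008,"z": 0,"ax": 0,"ay": 0,"az": 0,"grip": 0.085}]}}

```text
time: 3.55
position: [0.4782, -0.1394, 0.384]
tcp_rot: [0.622, 0.783, 0.0, 0.0]
force: [2.3, 0.9, -0.2]
opening: 0.0851
gripper_force: 0.0
```

Run:
```python
from h import *
info()
m=camera_model("wrist"); im=capture("wrist"); print(ray("wrist",[256,192],m))
for t,z in [("knob_grip",.102),("dial_off",.075),("pull_handle",.25),("collar_rim",.184),("stack_center",.136)]:
    for r in mark_of(t,"wrist")[:2]: print(t,round(r["score"],2),np.array(r["point"]),atz("wrist",r["point"],z,m))
cv2.imwrite("pics/w2.png",im[:,:,::-1]); print(status.read_state()["time"])
```

```text
t 3.55 pos [ 0.4782 -0.1394  0.384 ] yang 13.034745559126117 tilt [ 0.0005  0.0001 -1.    ] F [ 2.3123  0.9064 -0.2186] op 0.08506938945686668 0.0 j [-0.2837  0.0886  0.0943  1.5761  0.0002  1.0596]
(array([ 0.4589, -0.0575,  0.4537]), array([ 0.0736, -0.3087, -0.9484]))
dial_off 0.71 [297.7 203.5] [ 0.5471 -0.184   0.075 ]
dial_off 0.37 [222.2  46.3] [ 0.4106 -0.018   0.075 ]
3.85
```

View pics/w2.png

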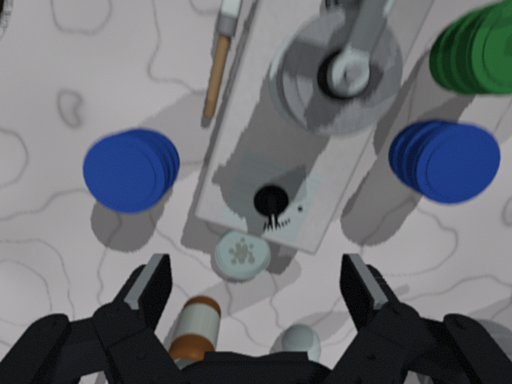

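The wrist view shows the knob at (271,201), its pointer at (274,216) and the OFF dot at (300,209), in front of the steel stack with the clamp on it. I'll enlarge the knob.

Run:
```python
from h import *
m=camera_model("wrist")
im=cv2.imread("pics/w2.png")
cv2.imwrite("pics/w2c.png",cv2.resize(im[170:245,230:330],None,fx=8,fy=8,interpolation=cv2.INTER_CUBIC))
# handle triangulation from scene/top
def tri(a,b):
    o1,d1=ray("scene",a);o2,d2=ray("top",b)
    A=np.stack([d1,-d2],1);t=np.linalg.lstsq(A,o2-o1,rcond=None)[0]
    p,q=o1+d1*t[0],o2+d2*t[1]; return (p+q)/2,np.linalg.norm(p-q)
# bar ends measured from crops (scene: left/right end; top)
print(tri([130+415/4,110+273/4],[200+113/4,110+254/4]),tri([130+535/4,110+245/4],[200+100/4,110+374/4]))
for px in [(271,201)]: print(atz("wrist",px,.112,m),atz("wrist",px,.09,m))
for n in ["top","scene"]:
  for r in outline_of("knob_grip",n)[:2]: print(n,r["score"],r["bbox"])
```

```text
(array([0.5795, 0.0571, 0.25  ]), np.float64(0.008559504068002757)) (array([0.4933, 0.0671, 0.2466]), np.float64(0.0016688365294233))
[ 0.505  -0.1735  0.112 ] [ 0.508  -0.1811  0.09  ]
top 0.57 [299.4, 198.3, 316.4, 214.1]
```

View pics/w2c.png

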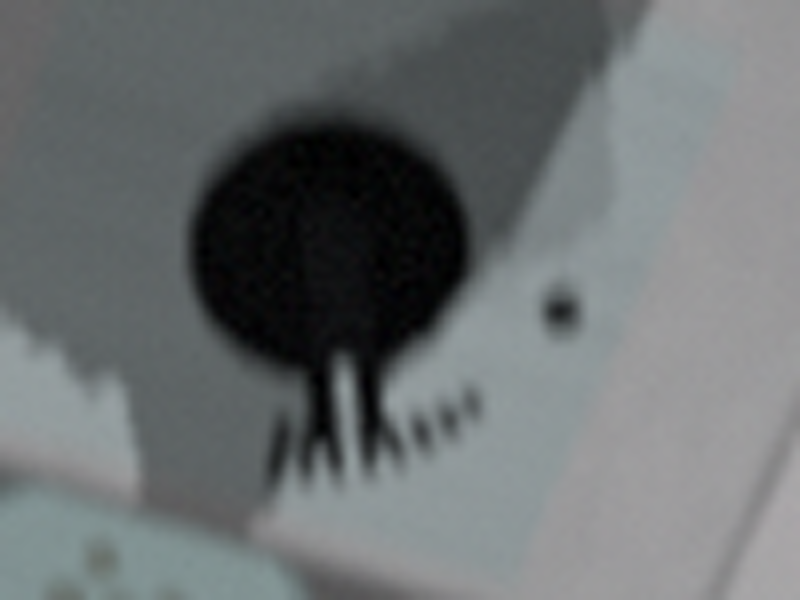

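The wing lies upright in the crop, with its light pointer at (344,360–470) and the OFF dot at (560,310). I'll work out the wing angle from those.

Run:
```python
from h import *
m=camera_model("wrist")
f=lambda x,y,z: atz("wrist",(230+x/8-.5,170+y/8-.5),z,m)
a,b=f(335,190,.114),f(343,350,.114); print(a,b,np.degrees(np.arctan2(*(b-a)[1::-1])))
print("skirt",f(330,245,.082),"dot",f(560,310,.075))
print("ptr bottom",f(345,470,.075), f(345,470,.085))
im=cv2.imread("pics/w2.png").astype(float); g=im[170:245,230:330].sum(2)
K=np.array([.507,-.185,.114])
for a in range(-110,-49,10):
    u=np.array([np.cos(np.radians(a)),np.sin(np.radians(a)),0]); v=np.array([-u[1],u[0],0])
    P=lambda p: (proj("wrist",p,m)-[230,170]+.5)*8
    print(a,P(K),P(K+.023*u),P(K-.023*u))
```

```text
[ 0.503  -0.1628  0.114 ] [ 0.5106 -0.1877  0.114 ] -73.13371835983263
skirt [ 0.5088 -0.1825  0.082 ] dot [ 0.5508 -0.1874  0.075 ]
ptr bottom [ 0.5225 -0.2249  0.075 ] [ 0.5208 -0.2204  0.085 ]
-110 [324.9021 329.1864] [242.3484 443.6241] [410.3309 210.7631]
-100 [324.9021 329.1864] [264.8915 454.662 ] [387.2124 198.9022]
-90 [324.9021 329.1864] [289.1606 461.9315] [362.0962 191.0465]
-80 [324.9021 329.1864] [314.4553 465.2368] [335.7846 187.4625]
-70 [324.9021 329.1864] [340.0512 464.4892] [309.1248 188.2726]
-60 [324.9021 329.1864] [365.2168 459.7089] [282.9768 193.4491]
-50 [324.9021 329.1864] [389.2301 451.0242] [258.181  202.8158]
```

Emit:
{"fn": "play_rows", "kwargs": {"series": [{"x": 0,"y": 0,"z": 0,"ax": 0,"ay": 0,"az": -3,"grip": 0.05},{"x": -0.026,"y": 0.0085,"z": 0.02,"ax": 0,"ay": 0,"az": 0,"grip": 0.05},{"x": -0.0264,"y": 0.0087,"z": 0.034,"ax": 0,"ay": 0,"az": 0,"grip": 0.05},{"x": 0,"y": 0,"z": 0.04,"ax": 0,"ay": 0,"az": 0,"grip": 0.05},{"x": 0,"y": 0,"z": 0.04,"ax": 0,"ay": 0,"az": 0,"grip": 0.05},{"x": 0,"y": 0,"z": 0.04,"ax": 0,"ay": 0,"az": 0,"grip": 0.05},{"x": 0,"y": 0,"z": 0.03,"ax": 0,"ay": 0,"az": 0,"grip": 0.05},{"x": 0,"y": 0,"z": 0,"ax": 0,"ay": 0,"az": 0,"grip": 0.05},{"x": 0,"y": 0,"z": 0,"ax": 0,"ay": 0,"az": 0,"grip": 0.05}]}}

```text
time: 5.08
position: [0.5094, -0.1828, 0.1815]
tcp_rot: [0.601, 0.799, 0.0, 0.001]
force: [0.9, 0.2, 0.2]
opening: 0.05
gripper_force: 0.0
```

Run:
```python
from h import *
info()
im=capture("wrist")
cv2.imwrite("pics/w3.png",im[:,:,::-1])
```

```text
t 5.075 pos [ 0.5094 -0.1828  0.1815] yang 16.111086626097574 tilt [ 0.0018 -0.0006 -1.    ] F [0.9024 0.2265 0.1549] op 0.05002496651721734 0.0 j [-0.3446  0.1826 -0.2424  1.144   0.      0.945 ]
```

View pics/w3.png

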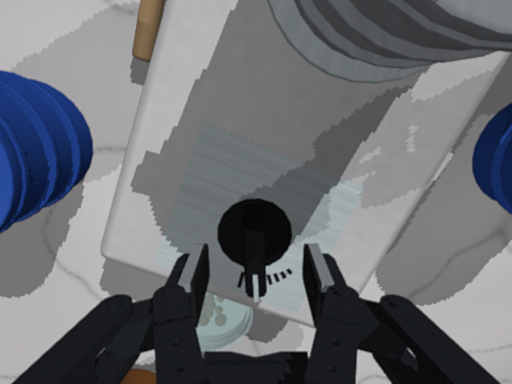

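The wing is centred at column 254 between the fingers and aligned with them, so I'll lower and close.

Emit:
{"fn": "play_rows", "kwargs": {"series": [{"x": -0.002,"y": 0,"z": 0.011,"ax": 0,"ay": 0,"az": 0,"grip": 0.04},{"x": 0,"y": 0,"z": 0.01,"ax": 0,"ay": 0,"az": 0,"grip": 0.03},{"x": 0,"y": 0,"z": 0,"ax": 0,"ay": 0,"az": 0,"grip": 0.0},{"x": 0,"y": 0,"z": 0,"ax": 0,"ay": 0,"az": 0,"grip": 0.0},{"x": 0,"y": 0,"z": 0,"ax": 0,"ay": 0,"az": 0,"grip": 0.0},{"x": 0,"y": 0,"z": 0,"ax": 0,"ay": 0,"az": 0,"grip": 0.0},{"x": 0,"y": 0,"z": 0,"ax": 0,"ay": 0,"az": 0,"grip": 0.0}]}}

```text
time: 6.0
position: [0.5092, -0.185, 0.1581]
tcp_rot: [0.601, 0.799, -0.0, -0.001]
force: [4.0, 0.3, -14.2]
opening: 0.0111
gripper_force: 58.9
```

Emit:
{"fn": "play_rows", "kwargs": {"series": [{"x": 0,"y": 0,"z": 0.004,"ax": 0,"ay": 0,"az": 0,"grip": 0.0},{"x": 0,"y": 0,"z": 0.002,"ax": 0,"ay": 0,"az": 0,"grip": 0.0},{"x": 0,"y": 0,"z": 0,"ax": 0,"ay": 0,"az": 0,"grip": 0.0},{"x": 0,"y": 0,"z": 0,"ax": 0,"ay": 0,"az": 0,"grip": 0.0}]}}

```text
time: 6.5
position: [0.5092, -0.185, 0.1537]
tcp_rot: [0.601, 0.799, 0.0, 0.0]
force: [-3.9, 3.0, 4.7]
opening: 0.0112
gripper_force: 61.9
```

Emit:
{"fn": "play_rows", "kwargs": {"series": [{"x": 0,"y": 0,"z": 0.003,"ax": 0,"ay": 0,"az": 0,"grip": 0.0},{"x": 0,"y": 0,"z": 0,"ax": 0,"ay": 0,"az": 0,"grip": 0.0},{"x": 0,"y": 0,"z": 0,"ax": 0,"ay": 0,"az": 0,"grip": 0.0}]}}

```text
time: 6.88
position: [0.5092, -0.185, 0.1509]
tcp_rot: [0.601, 0.799, 0.0, 0.0]
force: [-5.1, 3.3, 7.0]
opening: 0.0109
gripper_force: 62.2
```

Emit:
{"fn": "play_rows", "kwargs": {"series": [{"x": 0,"y": 0,"z": 0.0008,"ax": 0,"ay": 0,"az": 0,"grip": 0.0},{"x": 0,"y": 0,"z": 0,"ax": 0,"ay": 0,"az": -5,"grip": 0.0},{"x": 0,"y": 0,"z": 0,"ax": 0,"ay": 0,"az": -7,"grip": 0.0},{"x": 0,"y": 0,"z": 0,"ax": 0,"ay": 0,"az": -7,"grip": 0.0},{"x": 0,"y": 0,"z": 0,"ax": 0,"ay": 0,"az": -7,"grip": 0.0},{"x": 0,"y": 0,"z": 0,"ax": 0,"ay": 0,"az": -4,"grip": 0.0},{"x": 0,"y": 0,"z": 0,"ax": 0,"ay": 0,"az": 0,"grip": 0.0}]}}

```text
time: 7.75
position: [0.5093, -0.185, 0.1508]
tcp_rot: [0.374, 0.927, 0.0, 0.001]
force: [-6.2, 4.0, 10.6]
opening: 0.0108
gripper_force: 62.8
```

Run:
```python
from h import *
s,_=info(); print(s["moment"])
```

```text
t 7.75 pos [ 0.5093 -0.185   0.1508] yang 46.09386477418212 tilt [ 0.0012 -0.0002 -1.    ] F [-6.1649  3.9543 10.6136] op 0.010817432409433064 62.84867763519287 j [-0.3486  0.2004 -0.2902  1.079   0.0002  0.4177]
[0.8747 1.4261 0.0383]
```

Emit:
{"fn": "play_rows", "kwargs": {"series": [{"x": 0,"y": 0,"z": 0,"ax": 0,"ay": 0,"az": -5,"grip": 0.0},{"x": 0,"y": 0,"z": 0,"ax": 0,"ay": 0,"az": -7,"grip": 0.0},{"x": 0,"y": 0,"z": 0,"ax": 0,"ay": 0,"az": -7,"grip": 0.0},{"x": 0,"y": 0,"z": 0,"ax": 0,"ay": 0,"az": -7,"grip": 0.0},{"x": 0,"y": 0,"z": 0,"ax": 0,"ay": 0,"az": -7,"grip": 0.0},{"x": 0,"y": 0,"z": 0,"ax": 0,"ay": 0,"az": -3,"grip": 0.0},{"x": 0,"y": 0,"z": 0,"ax": 0,"ay": 0,"az": 0,"grip": 0.0}]}}

```text
time: 8.62
position: [0.5094, -0.185, 0.1508]
tcp_rot: [0.069, 0.998, -0.0, 0.001]
force: [-4.9, 4.2, 10.6]
opening: 0.0107
gripper_force: 62.8
```

Run:
```python
from h import *
s,_=info(); print(s["moment"])
```

```text
t 8.625 pos [ 0.5094 -0.185   0.1508] yang 82.08721942755332 tilt [ 0.0014 -0.0001 -1.    ] F [-4.947   4.1911 10.6204] op 0.010702348617646034 62.782859802246094 j [-0.3485  0.2004 -0.2902  1.0788  0.0004 -0.2104]
[0.8804 1.3415 0.0329]
```

Emit:
{"fn": "play_rows", "kwargs": {"series": [{"x": 0,"y": 0,"z": 0,"ax": 0,"ay": 0,"az": -1.5,"grip": 0.0},{"x": 0,"y": 0,"z": -0.003,"ax": 0,"ay": 0,"az": 0,"grip": 0.0},{"x": 0,"y": 0,"z": -0.003,"ax": 0,"ay": 0,"az": 0,"grip": 0.0},{"x": 0,"y": 0,"z": 0,"ax": 0,"ay": 0,"az": 0,"grip": 0.03},{"x": 0,"y": 0,"z": 0,"ax": 0,"ay": 0,"az": 0,"grip": 0.05},{"x": 0,"y": 0,"z": -0.01,"ax": 0,"ay": 0,"az": 0,"grip": 0.05},{"x": 0,"y": 0,"z": -0.03,"ax": 0,"ay": 0,"az": 0,"grip": 0.05},{"x": 0,"y": 0,"z": -0.05,"ax": 0,"ay": 0,"az": 0,"grip": 0.05},{"x": 0,"y": 0,"z": -0.05,"ax": 0,"ay": 0,"az": 0,"grip": 0.05},{"x": 0,"y": 0,"z": -0.05,"ax": 0,"ay": 0,"az": 0,"grip": 0.05},{"x": 0,"y": 0,"z": -0.04,"ax": 0,"ay": 0,"az": 0,"grip": 0.05},{"x": 0,"y": 0,"z": 0,"ax": 0,"ay": 0,"az": 0,"grip": 0.05}]}}

```text
time: 10.12
position: [0.5101, -0.1855, 0.3891]
tcp_rot: [0.056, 0.998, -0.001, 0.003]
force: [0.2, 0.3, -1.1]
opening: 0.0499
gripper_force: 0.0
```

Run:
```python
from h import *
info()
m=camera_model("wrist"); im=capture("wrist")
for t,z in [("knob_grip",.102),("dial_off",.075),("pull_handle",.25),("collar_rim",.184),("stack_center",.136)]:
    for r in mark_of(t,"wrist")[:2]: print(t,round(r["score"],2),np.array(r["point"]),atz("wrist",r["point"],z,m))
o=outline_of("pull_handle","wrist")
for r in o: print(r["score"],r["bbox"])
cv2.imwrite("pics/w4.png",im[:,:,::-1])
```

```text
t 10.125 pos [ 0.5101 -0.1855  0.3891] yang 83.5492555741309 tilt [ 0.0063 -0.0025 -1.    ] F [ 0.1548  0.2901 -1.073 ] op 0.049874962609811405 0.0 j [-0.3487  0.1731  0.2032  1.5941 -0.0002 -0.2361]
knob_grip 0.8 [253.7 164.2] [ 0.5108 -0.1883  0.102 ]
dial_off 0.82 [254.9 186.1] [ 0.5474 -0.1911  0.075 ]
collar_rim 0.73 [ 69.6 273. ] [ 0.5881 -0.3958  0.184 ]
collar_rim 0.26 [257.3 187.6] [ 0.5146 -0.1846  0.184 ]
stack_center 0.76 [424.2 270. ] [0.6615 0.0101 0.136 ]
```

View pics/w4.png

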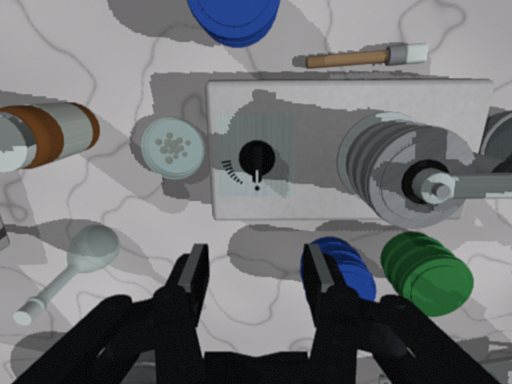

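The pointer at (257,178) now points at the OFF dot (257,187). The housing edges run along the tool's y axis, so the mast lies 250 mm ahead along tool y.

Emit:
{"fn": "play_rows", "kwargs": {"series": [{"x": 0,"y": 0.04,"z": 0,"ax": 0,"ay": 0,"az": 0,"grip": 0.06},{"x": 0,"y": 0.05,"z": 0,"ax": 0,"ay": 0,"az": 0,"grip": 0.06},{"x": 0,"y": 0.05,"z": 0,"ax": 0,"ay": 0,"az": 0,"grip": 0.06},{"x": 0,"y": 0.05,"z": 0,"ax": 0,"ay": 0,"az": 0,"grip": 0.06},{"x": 0,"y": 0.04,"z": 0,"ax": 0,"ay": 0,"az": 0,"grip": 0.06},{"x": 0,"y": 0.02,"z": 0,"ax": 0,"ay": 0,"az": 0,"grip": 0.06},{"x": 0,"y": 0,"z": 0.03,"ax": 0,"ay": 0,"az": 0,"grip": 0.06},{"x": 0,"y": 0,"z": 0,"ax": 0,"ay": 0,"az": 0,"grip": 0.06},{"x": 0,"y": 0,"z": 0,"ax": 0,"ay": 0,"az": 0,"grip": 0.06}]}}

```text
time: 11.6
position: [0.5374, 0.0627, 0.3557]
tcp_rot: [0.057, 0.998, -0.0, 0.0]
force: [-0.6, -0.9, 1.0]
opening: 0.0596
gripper_force: 0.0
```

Run:
```python
from h import *
s,R=info()
m=camera_model("wrist"); im=capture("wrist")
for t,z in [("pull_handle",.25),("collar_rim",.184)]:
    for r in mark_of(t,"wrist")[:2]: print(t,round(r["score"],2),np.array(r["point"]),atz("wrist",r["point"],z,m))
print(proj("wrist",s["position"]+R@[0,0,s["position"][2]-.25],m))
cv2.imwrite("pics/w5.png",im[:,:,::-1])
```

```text
t 11.6 pos [0.5374 0.0627 0.3557] yang 83.5052166322697 tilt [ 0.0001 -0.0002 -1.    ] F [-0.5852 -0.9435  1.0439] op 0.059608209403631734 0.0 j [ 0.1162  0.1636  0.1179  1.5251 -0.0002  0.2296]
pull_handle 0.92 [258.  226.8] [0.5356 0.0646 0.25  ]
[255.3936 229.651 ]
```

View pics/w5.png

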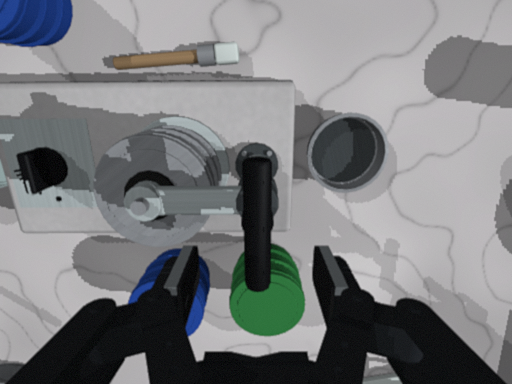

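The bar is upright at column 257 and centred between the fingers, so I'll descend and close.

Emit:
{"fn": "play_rows", "kwargs": {"series": [{"x": 0.002,"y": 0.0015,"z": 0.015,"ax": 0,"ay": 0,"az": 0,"grip": 0.06},{"x": 0,"y": 0,"z": 0.02,"ax": 0,"ay": 0,"az": 0,"grip": 0.05},{"x": 0,"y": 0,"z": 0.015,"ax": 0,"ay": 0,"az": 0,"grip": 0.04},{"x": 0,"y": 0,"z": 0,"ax": 0,"ay": 0,"az": 0,"grip": 0.04},{"x": 0,"y": 0,"z": 0,"ax": 0,"ay": 0,"az": 0,"grip": 0.0},{"x": 0,"y": 0,"z": 0,"ax": 0,"ay": 0,"az": 0,"grip": 0.0},{"x": 0,"y": 0,"z": 0,"ax": 0,"ay": 0,"az": 0,"grip": 0.0},{"x": 0,"y": 0,"z": 0,"ax": 0,"ay": 0,"az": 0,"grip": 0.0},{"x": 0,"y": 0,"z": 0,"ax": 0,"ay": 0,"az": 0,"grip": 0.0}]}}

```text
time: 12.88
position: [0.5358, 0.0641, 0.3062]
tcp_rot: [0.057, 0.998, -0.001, 0.001]
force: [-1.5, -5.3, 2.5]
opening: 0.016
gripper_force: 58.8
```

Emit:
{"fn": "play_rows", "kwargs": {"series": [{"x": 0,"y": 0,"z": -0.004,"ax": 0,"ay": 0,"az": 0,"grip": 0.0},{"x": 0,"y": 0,"z": -0.008,"ax": 0,"ay": 0,"az": 0,"grip": 0.0},{"x": 0,"y": 0,"z": -0.008,"ax": 0,"ay": 0,"az": 0,"grip": 0.0},{"x": 0,"y": 0,"z": -0.008,"ax": 0,"ay": 0,"az": 0,"grip": 0.0},{"x": 0,"y": 0,"z": -0.008,"ax": 0,"ay": 0,"az": 0,"grip": 0.0},{"x": 0,"y": 0,"z": -0.008,"ax": 0,"ay": 0,"az": 0,"grip": 0.0},{"x": 0,"y": 0,"z": -0.006,"ax": 0,"ay": 0,"az": 0,"grip": 0.0},{"x": 0,"y": 0,"z": -0.004,"ax": 0,"ay": 0,"az": 0,"grip": 0.0},{"x": 0,"y": 0,"z": 0,"ax": 0,"ay": 0,"az": 0,"grip": 0.0},{"x": 0,"y": 0,"z": 0,"ax": 0,"ay": 0,"az": 0,"grip": 0.0}]}}

```text
time: 14.12
position: [0.536, 0.064, 0.3571]
tcp_rot: [0.057, 0.998, -0.001, -0.001]
force: [3.5, -4.9, -13.4]
opening: 0.0161
gripper_force: 58.8
```

Run:
```python
from h import *
s,R=info()
im=capture("scene")
for t in ["pull_handle","rod_ring","collar_rim"]:
    for r in mark_of(t,"scene")[:2]: print(t,round(r["score"],2),np.array(r["point"]))
M=np.array([.5358,.064]); 
for z in (.25,.31,.184,.178,.19): print(z,proj("scene",[*M,z]))
u,v=proj("scene",[*M,.2]).astype(int)
cv2.imwrite("pics/s2.png",cv2.resize(im[v-35:v+35,u-40:u+40,::-1],None,fx=8,fy=8,interpolation=cv2.INTER_CUBIC)); print(u-40,v-35)
```

```text
t 14.125 pos [0.536  0.064  0.3571] yang 83.51809192108556 tilt [-0.0029 -0.0028 -1.    ] F [  3.4904  -4.9148 -13.3944] op 0.016076860209034337 58.75659763813019 j [ 0.1199  0.1638  0.1211  1.5313 -0.0024  0.2331]
pull_handle 0.55 [235.6 209.6]
pull_handle 0.46 [247.8 160.5]
rod_ring 0.92 [246.4 195.5]
collar_rim 0.84 [249.8 193.4]
collar_rim 0.68 [210.9 177.4]
0.25 [250.1011 174.6011]
0.31 [249.8633 157.3175]
0.184 [250.3423 192.1224]
0.178 [250.3632 193.6441]
0.19 [250.3212 190.5892]
210 153
```

View pics/s2.png

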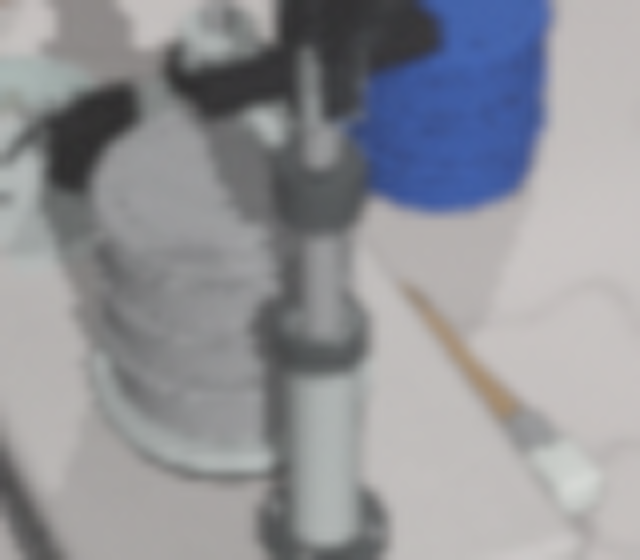

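The ring is not out of the collar yet. The bare rod is still seen at the rim, around (320,310) in the crop. The lift so far is 51 mm, so I'll go about 10 mm further.

Emit:
{"fn": "play_rows", "kwargs": {"series": [{"x": 0,"y": 0,"z": -0.004,"ax": 0,"ay": 0,"az": 0,"grip": 0.0},{"x": 0,"y": 0,"z": -0.004,"ax": 0,"ay": 0,"az": 0,"grip": 0.0},{"x": 0,"y": 0,"z": -0.002,"ax": 0,"ay": 0,"az": 0,"grip": 0.0},{"x": 0,"y": 0,"z": 0,"ax": 0,"ay": 0,"az": 0,"grip": 0.0},{"x": 0,"y": 0,"z": 0,"ax": 0,"ay": 0,"az": 0,"grip": 0.0},{"x": 0,"y": 0,"z": 0,"ax": 0,"ay": 0,"az": 0,"grip": 0.0},{"x": 0,"y": 0,"z": 0,"ax": 0,"ay": 0,"az": 0,"grip": 0.0}]}}

```text
time: 15.2
position: [0.536, 0.0641, 0.3668]
tcp_rot: [0.057, 0.998, -0.001, -0.002]
force: [2.6, -4.4, -14.7]
opening: 0.016
gripper_force: 58.7
```

Run:
```python
from h import *
s,R=info()
a=cv2.imread("pics/s2.png"); im=capture("scene"); im0=cv2.imread("pics/scene0.png")[:,:,::-1]
for t in ["rod_ring","collar_rim","stack_center","knob_grip"]:
    for r in mark_of(t,"scene")[:3]: print(t,round(r["score"],2),np.array(r["point"]))
# brightness profile along the rod's axis, with position of rim
for v in range(180,200): print(v,im[v,248:253].mean(1).astype(int))
print([proj("scene",[.5358,.064,z])[1] for z in (.180,.184,.188)])
cv2.imwrite("pics/s3.png",cv2.resize(im[153:223,210:290,::-1],None,fx=8,fy=8,interpolation=cv2.INTER_CUBIC))
```

```text
t 15.2 pos [0.536  0.0641 0.3668] yang 83.5180524132489 tilt [-0.0033 -0.0028 -1.    ] F [  2.5812  -4.3641 -14.6841] op 0.016012101735881447 58.74214053153992 j [ 0.1199  0.1668  0.1463  1.5538 -0.0024  0.2331]
rod_ring 0.97 [247.4 191.4]
collar_rim 0.86 [250.3 195.2]
stack_center 0.79 [242.1 186.6]
stack_center 0.69 [265.4 161.1]
stack_center 0.66 [157.9 144.6]
knob_grip 0.69 [219.8 164.9]
180 [123 138 142 141 138]
181 [129 145 152 148 143]
182 [130 146 152 148 141]
183 [129 146 152 148 136]
184 [129 146 152 149 137]
185 [127 144 152 148 138]
186 [127 144 152 149 139]
187 [127 144 152 150 143]
188 [126 145 151 150 143]
189 [126 144 152 149 136]
190 [125 144 152 149 134]
191 [124 143 151 148 135]
192 [116 134 142 137 124]
193 [ 93 101 111 109 106]
194 [ 94  91  99 111 120]
195 [100 106 110 117 119]
196 [ 91  94  96 101 102]
197 [85 87 89 90 90]
198 [86 88 89 92 92]
199 [104 105 109 114 121]
[np.float64(193.13813953148548), np.float64(192.12238251657766), np.float64(191.1015562709055)]
```

View pics/s3.png

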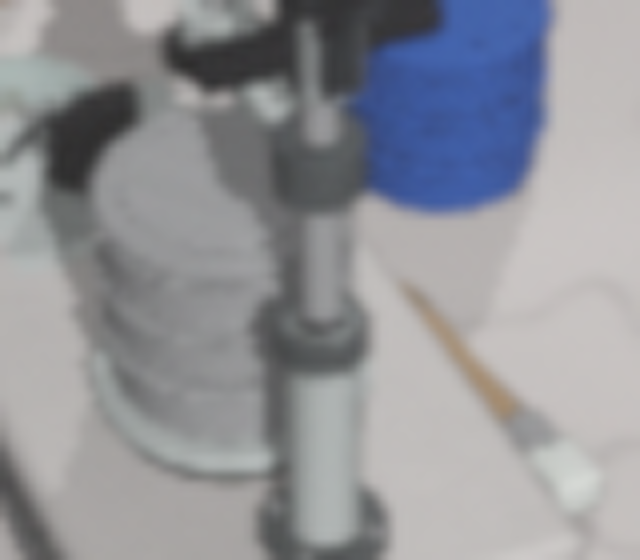

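The dark ring shows at (320,325) in the crop, right at the collar's rim. The rod is out about 60 mm, the stack is standing and the grip is firm, so I'm handing in.

```bash
python3 -c "
from h import *
info(); print(arm.finish_job())"
```

```text
t 15.45 pos [0.536  0.0641 0.3668] yang 83.52223781173176 tilt [-0.0033 -0.0029 -1.    ] F [  3.2261  -4.8822 -14.4112] op 0.016245091490071875 58.74226927757263 j [ 0.12    0.1668  0.1463  1.5539 -0.0025  0.2331]
the job is handed in; nothing more can be done
None
```

The job is handed in (no verdict was returned): the knob is at OFF and was released to spring up, the gripper holds the T-handle with the rod out about 60 mm and the ring at the collar's rim, and the stack is still standing; I viewed 11 pictures, one over the limit of 10.

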